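Show the 22 mm doming punch to the inspection camera

ROBOT

A 7-joint arm with a two-finger parallel gripper is mounted at the origin on the work surface; the furniture and walls round the work are solid. World frame = base frame: x ahead of the robot, y to its left, z up, the work surface at z = 0. Lengths are in m, angles in rad, forces in N, time in s.
With the tool pointing down it reaches from about 0.4 to 0.75 m from the base axis. Payload 19.5 kg.
Tool frame: the origin (TCP) lies at the very end of the fingers, on their centre line; the grasp point (between the pads) lies 19 mm behind it (arm.grip_point_offset is the distance from the TCP to the grasp point, in m); z points along the fingers, y is the line along which they close (so a half turn about z gives the same grasp; the last joint's range is limited). The gripper opens to 85 mm and grips with 20 to 120 N. Pads are 22 mm wide; open, the fingers measure 114 mm over their backs; the gripper's body (76 mm by 85 mm) begins 54 mm behind the grasp point. The pads swing forward as they close: fully open they stand 13 mm farther back than shut.
Start: joints at [-0.042, 0.707, -0.028, 1.485, 0.022, 0.951, -0.075], TCP at [0.575, 0, 0.231] pointing down, gripper open.
Joint ranges: [-2.71, 2.71], [-0.32, 2.16], [-1.57, 1.52], [0, 2.45], [-1.46, 4.6], [0, 2.02], [-2.83, 2.83]. Speed limits (rad/s): [1.89, 1.89, 2.57, 2.57, 3.01, 3.01, 3.01].

INTERFACE

Orientations are given as a unit quaternion [w, x, y, z].
In Python, from cell import arm, vision, order gives the robot as it stands. The module is installed in compiled form; this text tells all that it offers.
- The arm moves only by the tool jog_arm, never from a script. Its argument "rows" is one flat list of numbers, 7 for each row, row after row: the shift along the tool's x, y, z each as a share of 30 cm, from -1 to 1, then the turn, a rotation vector about the tool's x, y, z each as a share of 180 degrees, from -1 to 1, then the closure, from -1 (fully open) to 1 (shut). A call has 1 to 10 rows; each row shifts and turns the commanded pose from where the row before left it, along the tool's axes as they then stand; what a row does not reach is not made up. A row lasts 1/12 s, in which the tool goes at most 41.7 mm and 7.16 degrees, less where a joint would pass 70% of its speed; a pose out of reach is approached as far as the arm can. A call with a number of a shift or a turn outside -1 to 1 is refused whole. A call with a gripper value outside its range is refused whole. The fingers move at their own pace and stop on an object; "newtons" is the grip in N (left out, the last holds). Time passes only in rows, so rows that do not move let the fingers close. It gives the time, the measured TCP pose, the force, the opening and the grip force at its end, in the units of the state.
- arm.observe(): the state, without advancing time (a new reading comes with each control period).
- vision.get_image(name): name is "scene" or "side" or "wrist"; returns a dict with "color" (420x560x3 uint8, red, green, blue), "intrinsics" (3x3 intrinsics, pixels), "world_from_camera" (4x4, takes a point from camera to world coordinates). Camera axes: x right, y down, z forward; pixel columns grow to the right and rows downward; lengths in m; the calibration is good to about 2 mm. A picture is of the moment at which its call begins. There is no depth.
- order.hand_in(): hands the job in; it is judged then, once.
The state is a dict: "time_s": time; "q": joint angles; "joint_velocities": joint speeds; "joint_torque": joint torques, N m; "tcp_pos": TCP position; "tool_rot": TCP orientation; "contact_force": force on the tool from outside, world axes, zero at the start; "wrist_torque": the same for the moment, N m; "gripper_width": opening from 0.0 (shut) to 1.0 (fully open); "gripper_force": force on a finger pad.
Only numpy, scipy, OpenCV 4.12 (cv2) and the standard library are available. Lean on these libraries where they do the work, as an engineer would, in place of code of your own. Each camera call takes 0.05 s, during which the arm holds its last target. There are 200 camera calls.

TASK

Before we dome any silver, let the inspection camera check the polished ball of the 22 mm punch, the second largest of the four in the wooden rack: take it out and hold it in the air with its ball facing straight into the lens, the shank in line with the upward-tilted viewing axis and the centre of the ball on that axis, 60 mm in front of the lens. Leave the other punches in the rack, do not touch the camera, and leave the bottle, dish and spool where they stand. Finish while still holding the punch there, motionless.

Things in the scene. Friction and masses are not known exactly. Their poses are not given: they have to be found in the camera images.
- punch_22: the wanted doming punch: bright steel, octagonal shank 12 mm across flats, 84 mm long, then an 8 mm thick neck and a 22 mm ball; about 0.1 kg. Origin mid-shank on its axis; x runs along the shank to the ball (ball centre x = +50 mm, butt x = -42 mm); z is up in the rack, where two flats stand upright for the fingers
- punch_22_ball (a point): centre of the 22 mm ball of the wanted punch (50 mm from the punch's origin)
- punch_14: look-alike punch, same shank, neck, length to the ball centre, and axes, but with a 14 mm ball; must stay in the rack
- punch_18: look-alike punch, same shank, neck, length to the ball centre, and axes, but with a 18 mm ball; must stay in the rack
- punch_26: look-alike punch, same shank, neck, length to the ball centre, and axes, but with a 26 mm ball; must stay in the rack
- punch_rack: fixed wooden rack: board 104 (x) x 200 (y) x 10 mm; two notched rails across it at x = -30 and +30 mm, 10 mm thick, tops at z = 46 mm. Four punches lie level along x in 14 mm wide, 12 mm deep notches at y = -75, -25, 25, 75 mm, in any order; shank axes at z = 40 mm, balls beyond the +x rail. Origin: centre of the underside
- camera_stand: fixed stand of the inspection camera: 100 x 90 x 12 mm steel base plate, 14 mm column under the camera, top at 118 mm; origin in the centre of the underside; the camera looks to its -x side and 25 degrees upwards
- camera_head: the inspection camera, a white tube with an aluminium lens barrel and black rings, 37 mm thick at most and 102 mm long, fixed on the stand; origin at the centre of the lens front, 140 mm above the bench; x axis = viewing direction, out of the lens, 25 degrees above level; the tube lies behind (x < 0)
- camera_focus (a point): the camera's focus point: on the viewing axis, 60 mm in front of the lens, 165 mm above the bench; same axes as camera_head
- flux_bottle: bystander: brown bottle with white cap, 35 mm thick, 68 mm high; origin centre of underside
- borax_dish: bystander: small white dish, 68 mm wide, 15 mm high; origin centre of underside
- solder_spool: bystander: spool of solder wire, 38 mm wide, 20 mm high; origin centre of underside

How it is judged:
On the way:
1. the 22 mm punch is lifted clear of the rack (height (world z) of punch_22 above 0.08 m and contact force between the fingers and punch_22 above 1 N), for 0.2 s.
At the end, for the whole second after the job is handed in: Fingers alone hold the 22 mm punch still, ball towards the lens, ball centre within 15 mm of the point 60 mm before the lens on its axis, shank within 0.21 rad of that axis; other punches within 20 mm, bottle, dish and spool within 30 mm of their starts (distance between punch_22_ball and camera_focus below 0.015 m and angle between the x axis of punch_22 and the x axis of camera_head, either way round below 0.21 rad and x of punch_22 in the frame of camera_head above 0.09 m and height (world z) of punch_22 above 0.12 m and contact force between the fingers and punch_22 above 1 N and contact force between punch_22 and punch_rack below 0.1 N and contact force between punch_22 and camera_stand below 0.1 N and linear speed of punch_22 below 0.02 m/s and angular speed of punch_22 below 0.2 rad/s and distance of each of punch_14, punch_18, punch_26 from where it was at the start of the episode below 0.02 m and distance of each of flux_bottle, borax_dish, solder_spool from where it was at the start of the episode below 0.03 m); the arm keeps its last pose, push and grip.
It fails at once if the camera or its stand is touched (contact force between any of the arm, the fingers, punch_22 and camera_stand above 1 N).
It fails at once if one of the other punches is taken or displaced by more than 20 mm (distance of any of punch_14, punch_18, punch_26 from where it was at the start of the episode above 0.02 m).
It fails at once if the bottle, dish or spool is displaced by more than 30 mm (distance of any of flux_bottle, borax_dish, solder_spool from where it was at the start of the episode above 0.03 m).
It also fails if it takes over 37 s, if anything falls off the work surface, if the arm or the gripper's body presses on something with over 40 N, if the wrist force passes 120 N, or if a joint passes its speed limit or range.

## Working session

There is one attempt and no reset: what is moved stays moved. The work goes in short steps, Python scripts to look and compute and a tool call to move; the robot and the scene stay as the last step left them, time stands still between calls to the robot, and variables do not carry over. Pictures are saved under pics/ and viewed, at most 10 in all, crops included, and the job is handed in when it is done.

Besides the shell and the picture viewer there is one more tool, called after ">>>" in YAML: its name, and indented under it one key for each argument. jog_arm: Moves the arm, as the interface text tells. Its arguments: {"type":"object","properties":{"rows":{"type":"array"},"newtons":{"type":"number"}},"required":["rows"]}

```bash
mkdir -p pics; cat > h.py <<'E'
import numpy as np, cv2, pickle
from cell import arm, vision, order
def grab(n,tag):
    d=vision.get_image(n); pickle.dump(d,open(f'pics/{tag}.pkl','wb'))
    cv2.imwrite(f'pics/{tag}.png',d['color'][:,:,::-1]); return d
def ld(tag): return pickle.load(open(f'pics/{tag}.pkl','rb'))
def ray(d,uv):
    K=np.array(d['intrinsics']);T=np.array(d['world_from_camera'])
    r=T[:3,:3]@np.linalg.solve(K,[uv[0],uv[1],1.]); return T[:3,3],r/np.linalg.norm(r)
def onz(d,uv,z):
    o,r=ray(d,uv); return o+r*(z-o[2])/r[2]
def cross(a,b):
    (o1,r1),(o2,r2)=a,b
    s=np.linalg.lstsq(np.c_[r1,-r2],o2-o1,rcond=None)[0]
    p,q=o1+s[0]*r1,o2+s[1]*r2; return (p+q)/2,np.linalg.norm(p-q)
def proj(d,P):
    T=np.linalg.inv(np.array(d['world_from_camera']));p=np.array(d['intrinsics'])@(T[:3,:3]@P+T[:3,3]);return p[:2]/p[2]
E
python3 - <<'E'
from h import *
a=grab('scene','scene0');b=grab('side','side0');grab('wrist','wrist0')
for d in(a,b):print(np.round(d['world_from_camera'],3),d['intrinsics'][0][0])
print(arm.observe(), arm.grip_point_offset)
E
```

```text
[[ 0.449 -0.489  0.748 -0.08 ]
 [-0.894 -0.237  0.381 -0.424]
 [-0.009 -0.84  -0.543  0.584]
 [ 0.     0.     0.     1.   ]] 465.6212869467109
[[-0.401  0.537 -0.742  1.214]
 [ 0.916  0.256 -0.31   0.185]
 [ 0.024 -0.804 -0.595  0.644]
 [ 0.     0.     0.     1.   ]] 448.97656809430373
{'time_s': 0.15, 'q': array([-0.04169483,  0.70689532, -0.02761849,  1.48485798,  0.0220168 ,
        0.95090011, -0.075472  ]), 'joint_velocities': array([ 0.00167937, -0.00200898, -0.00037287, -0.00027909,  0.00180442,
       -0.00161684,  0.00108972]), 'joint_torque': array([-2.72933512e-04, -8.83303356e+01,  1.23416293e+00, -2.36189121e+01,
        1.69090542e-02,  5.40951354e-03,  2.67545431e-05]), 'tcp_pos': array([ 5.74818571e-01, -3.32061960e-06,  2.30979931e-01]), 'tool_rot': array([-2.56710405e-04,  7.07095663e-01,  7.07117797e-01, -2.78703085e-04]), 'contact_force': array([-0.36554281,  0.25234319,  0.01351608]), 'wrist_torque': array([-0.03615286,  0.03002256, -0.04214462]), 'gripper_force': 0.0, 'gripper_width': 1.0007983933771896} 0.0187
```

View pics/scene0.png

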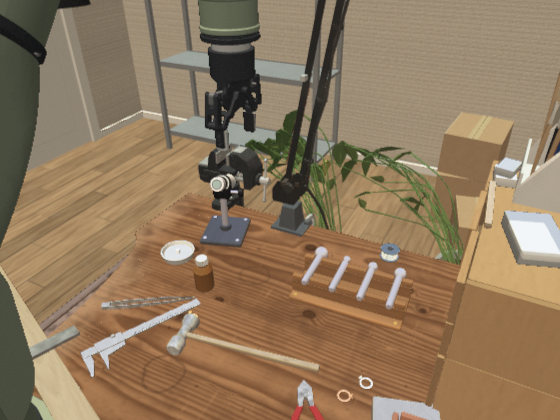

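View pics/side0.png

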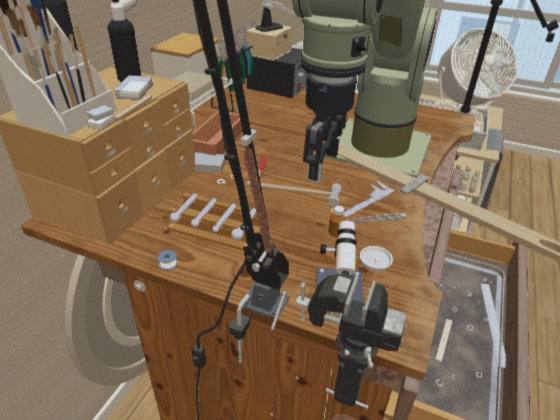

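View pics/wrist0.png

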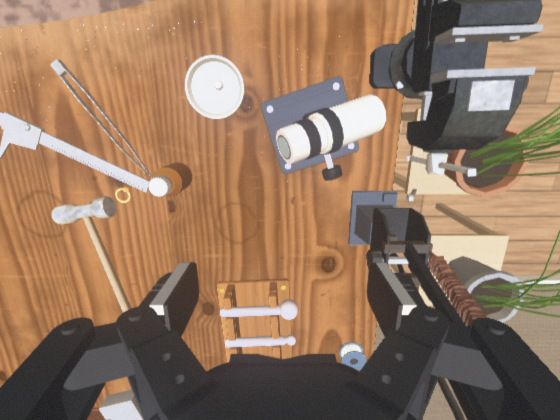

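```bash
python3 - <<'E'
from h import *
a=ld('scene0');b=ld('side0');w=ld('wrist0')
A=cv2.resize(a['color'][235:335,280:420],None,fx=4,fy=4,interpolation=2)[:,:,::-1]
B=cv2.resize(b['color'][185:275,150:290],None,fx=4,fy=4,interpolation=2)[:,:,::-1]
A=A[:300];B=B[:300]
cv2.imwrite('pics/c1.png',np.vstack([A,B]))
W=cv2.resize(w['color'][60:360,180:400],None,fx=2,fy=2,interpolation=2)[:,:,::-1]
cv2.imwrite('pics/c2.png',W)
print(np.round(w['world_from_camera'],3),w['intrinsics'])
E
```

```text
[[ 1.     0.     0.001  0.575]
 [ 0.    -0.953 -0.302  0.079]
 [ 0.     0.302 -0.953  0.374]
 [ 0.     0.     0.     1.   ]] [[291.82150314   0.         282.51687827]
 [  0.         291.82150314 209.21511723]
 [  0.           0.           1.        ]]
```

View pics/c1.png

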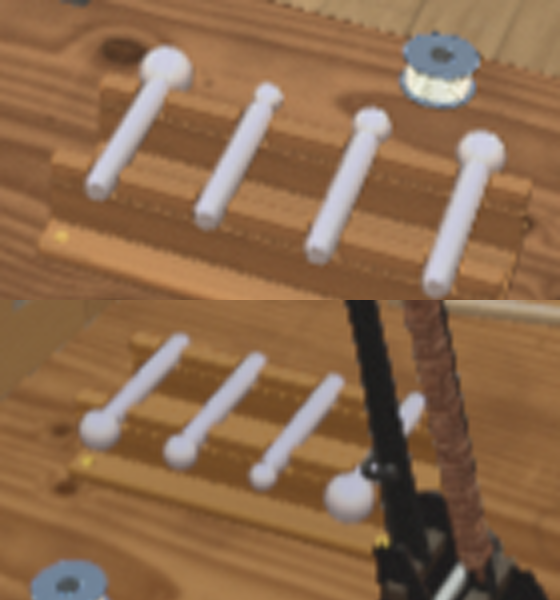

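View pics/c2.png

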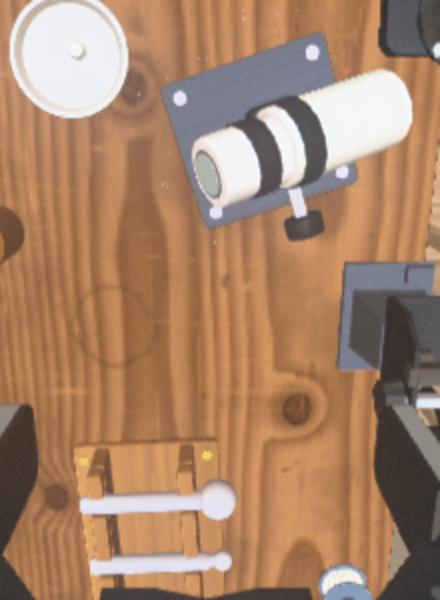

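```bash
python3 - <<'E'
from h import *
a=ld('scene0');b=ld('side0');w=ld('wrist0')
S=lambda x,y:(280+x/4,235+y/4)
D=lambda x,y:(150+x/4,185+(y-300)/4)
W=lambda x,y:(180+x/2,60+y/2)
B=[]
for n,s,d in(('26',(166,69),(350,496)),('14',(268,96),(263,476)),('18',(372,124),(180,451)),('22',(481,152),(100,429))):
    p,g=cross(ray(a,S(*s)),ray(b,D(*d)));B.append(p);print(n,p.round(4),round(g,4),onz(a,S(*s),.04)[:2].round(4),onz(b,D(*d),.04)[:2].round(4))
p,g=cross(ray(a,S(437,281)),ray(b,D(181,341)));print('butt',p.round(4),g)
p,g=cross(ray(a,S(97,186)),ray(b,D(413,401)));print('butt26',p.round(4),g)
for q in((217,499),(221,562),(85,506),(95,566)):print('w',onz(w,W(*q),.04).round(4))
u=B[3]-B[0];print('spacing',np.linalg.norm(u)/3,'rack x yaw',np.degrees(np.arctan2(u[0],-u[1])))
c=np.array([onz(w,W(*q),.012) for q in((162,88),(322,32),(357,178),(210,228))])
print(c.round(4),c.mean(0), [np.linalg.norm(c[i]-c[i-1]).round(4) for i in range(4)])
for i,j in((0,1),(3,2)):
  v=c[j]-c[i];print(np.degrees(np.arctan2(v[1],v[0])))
for i,j in((0,3),(1,2)):
  v=c[j]-c[i];print(np.degrees(np.arctan2(v[0],-v[1])))
print('lens',onz(w,W(207,174),.14), 'back',onz(w,W(385,100),.097))
E
```

```text
26 [ 0.5822 -0.1684  0.0415] 0.0026 [ 0.5848 -0.1688] [ 0.5802 -0.168 ]
14 [ 0.5856 -0.2185  0.0401] 0.0028 [ 0.5865 -0.2197] [ 0.5852 -0.2172]
18 [ 0.5865 -0.2688  0.0405] 0.0022 [ 0.5879 -0.2695] [ 0.5858 -0.268 ]
22 [ 0.5885 -0.3185  0.0405] 0.0026 [ 0.5902 -0.3194] [ 0.5879 -0.3174]
butt [ 0.4989 -0.3233  0.0411] 0.0030675774509277033
butt26 [ 0.4926 -0.1744  0.0407] 3.444158531729427e-05
w [ 0.5837 -0.169   0.04  ]
w [ 0.5868 -0.2209  0.04  ]
w [ 0.4945 -0.1745  0.04  ]
w [ 0.4984 -0.2243  0.04  ]
spacing 0.050070183882197784 rack x yaw 2.4030907354099003
[[0.5504 0.0927 0.012 ]
 [0.642  0.1227 0.012 ]
 [0.6683 0.041  0.012 ]
 [0.5787 0.0101 0.012 ]] [0.60984096 0.06660943 0.012     ] [np.float64(0.0872), np.float64(0.0963), np.float64(0.0858), np.float64(0.0948)]
18.13722332553957
19.000865684595542
18.89810855242029
17.88076825189077
lens [0.57626171 0.05580508 0.14      ] back [0.65633559 0.08431612 0.097     ]
```

The wanted 22 mm punch is the one at the -y end, with its ball near (0.589, -0.318). I'll turn the tool so the fingers close across the shank and part-close them to clear the neighbouring punch.

>>> jog_arm:
  rows: [0,0,0,0,0,0.03,0.1,0,0,0,0,0,0.03,0.1,0,0,0,0,0,0.03,0.1,0,0,0,0,0,0.03,0.1,0,0,0,0,0,0.03,0.1,0,0,0,0,0,0.03,0.1,0,0,0,0,0,0.03,0.1,0,0,0,0,0,0.03,0.1]
  newtons: 60

```text
time_s: 0.82
tcp_pos: [0.5749, 0.0, 0.2311]
tool_rot: [-0.0, 0.919, 0.395, -0.0]
contact_force: [0.1, 1.0, 0.0]
gripper_width: 0.447
gripper_force: 0.0
```

>>> jog_arm:
  rows: [0,0,0,0,0,0.03,0.1,0,0,0,0,0,0.03,0.1,0,0,0,0,0,0.03,0.1,0,0,0,0,0,0.03,0.1,0,0,0,0,0,0.03,0.1,0,0,0,0,0,0.03,0.1,0,0,0,0,0,0.03,0.1,0,0,0,0,0,0.035,0.1,0,0,0,0,0,0,0.1]

```text
time_s: 1.57
tcp_pos: [0.5749, 0.0002, 0.231]
tool_rot: [0.0, 1.0, 0.021, -0.0]
contact_force: [-0.5, -0.8, -0.1]
gripper_width: 0.448
gripper_force: 0.0
```

```bash
python3 - <<'E'
from h import *
from scipy.spatial.transform import Rotation as R
a=grab('scene','scene1');b=grab('side','side1');w=grab('wrist','wrist1')
s=arm.observe();print(s['tcp_pos'],s['gripper_width'],s['q'].round(2));q=s['tool_rot'];print(R.from_quat(q,scalar_first=True).as_matrix().round(3))
print('chest',[onz(a,p,0).round(3) for p in((437,395),(462,262))])
# lamp arm: plane/plane intersection from lines in both views
for s2,s1 in(((322,5),(300,190)),):
  for d1,d2 in(((248,230),(205,5)),((262,230),(228,5))):
    n1=np.cross(ray(a,s1)[1],ray(a,s2)[1]);n2=np.cross(ray(b,d1)[1],ray(b,d2)[1])
    for z in(.1,.2,.3,.4):
      o1=ray(a,s1)[0];o2=ray(b,d1)[0]
      print(z,np.linalg.solve([n1[:2],n2[:2]],[n1@o1-n1[2]*z,n2@o2-n2[2]*z]).round(3))
A=cv2.resize(a['color'][150:250,180:280],None,fx=4,fy=4,interpolation=2)[:,:,::-1]
B=cv2.resize(b['color'][210:310,290:390],None,fx=4,fy=4,interpolation=2)[:,:,::-1]
cv2.imwrite('pics/c3.png',np.hstack([A,B]))
E
```

```text
[5.74945307e-01 5.68899943e-05 2.31149941e-01] 0.45127741180124964 [-0.26  0.75  0.43  1.49 -0.35  0.98 -1.26]
[[ 0.999  0.051 -0.   ]
 [ 0.051 -0.999 -0.   ]
 [-0.     0.    -1.   ]]
chest [array([ 0.395, -0.429,  0.   ]), array([ 0.727, -0.413,  0.   ])]
0.1 [ 0.699 -0.071]
0.2 [ 0.721 -0.072]
0.3 [ 0.743 -0.073]
0.4 [ 0.765 -0.074]
0.1 [ 0.572 -0.121]
0.2 [ 0.592 -0.122]
0.3 [ 0.612 -0.124]
0.4 [ 0.633 -0.126]
```

View pics/c3.png

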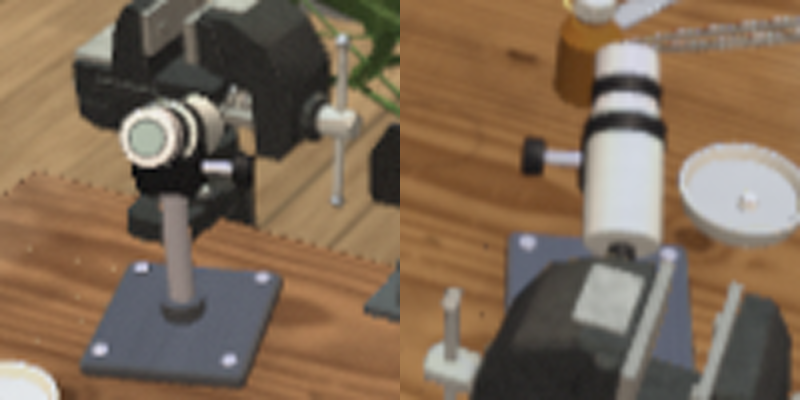

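View pics/wrist1.png

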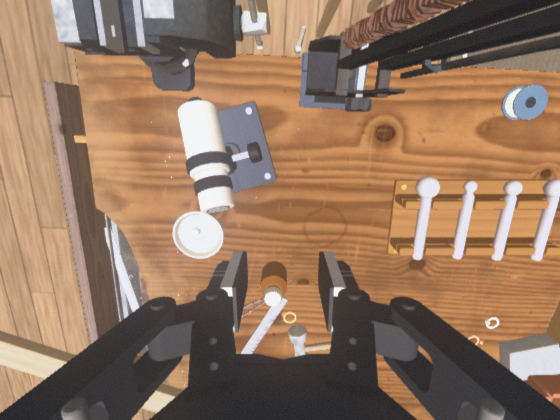

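```bash
python3 - <<'E'
from h import *
a=ld('scene1');b=ld('side1');w=ld('wrist1');w0=ld('wrist0')
print('lens scene',onz(a,(216.75,184.25),.14).round(4),cross(ray(a,(216.75,184.25)),ray(w0,(283.5,147))))
print('lens w1',onz(w,(216,208),.14).round(4))
for n,p in dict(ball22=(551,188),butt22=(540,257),b18=(513,188),b14=(471,188),b26=(428,187),butt26=(420,256)).items():print(n,onz(w,p,.04).round(4))
# plate screws in scene & side crops
S=lambda x,y:(180+x/4,150+y/4)
s=[(100,350),(141,268),(262,278),(229,360)]
c=np.array([onz(a,S(*q),.014) for q in s]);print(c.round(4),c.mean(0))
# screws in wrist0 crop
c=np.array([onz(w0,(180+x/2,60+y/2),.014) for x,y in((216,213),(180,98),(312,53),(343,172))]);print(c.round(4),c.mean(0))
for i,j in((1,2),(0,3)):
  v=c[j]-c[i];print(np.degrees(np.arctan2(v[1],v[0])))
for i,j in((1,0),(2,3)):
  v=c[j]-c[i];print(np.degrees(np.arctan2(v[0],-v[1])))
E
```

```text
lens scene [0.5746 0.0527 0.14  ] (array([0.57670187, 0.05508117, 0.13820624]), np.float64(0.0013953785661751693))
lens w1 [0.577  0.0573 0.14  ]
ball22 [ 0.5895 -0.3137  0.04  ]
butt22 [ 0.5006 -0.3292  0.04  ]
b18 [ 0.5872 -0.2691  0.04  ]
b14 [ 0.5847 -0.2198  0.04  ]
b26 [ 0.5833 -0.1692  0.04  ]
butt26 [ 0.4943 -0.177   0.04  ]
[[0.5564 0.0829 0.014 ]
 [0.6321 0.1074 0.014 ]
 [0.653  0.0411 0.014 ]
 [0.5784 0.0171 0.014 ]] [0.60495072 0.06211629 0.014     ]
[[0.5823 0.0199 0.014 ]
 [0.5609 0.0871 0.014 ]
 [0.6366 0.1114 0.014 ]
 [0.659  0.0448 0.014 ]] [0.60971637 0.06579268 0.014     ]
17.829375977548008
17.984431397858618
17.659802025299143
18.63850168763203
```

>>> jog_arm:
  rows: [-0.1,0,0,0,0,0,0.1,-0.06,0.1,0,0,0,0,0.1,0,0.1,0,0,0,0,0.1,0,0.1,0,0,0,0,0.1,0,0.1,0,0,0,0,0.1,0,0.1,0,0,0,0,0.1,0,0.1,0,0,0,0,0.1,0,0.1,0,0,0,0,0.1,0,0,0,0,0,0,0.1]

```text
time_s: 2.47
tcp_pos: [0.5358, -0.2182, 0.2313]
tool_rot: [0.002, 1.0, 0.022, -0.0]
contact_force: [-1.0, -1.0, -0.6]
gripper_width: 0.45
gripper_force: 0.0
```

>>> jog_arm:
  rows: [0,0.1,0,0,0,0,0.1,0,0.1,0.1,0,0,0,0.1,0,0.1,0.1,0,0,0,0.1,-0.005,0.043,0.1,0,0,0,0.1,0,0,0,0,0,0,0.1,0,0,0,0,0,0,0.1]

```text
time_s: 2.97
tcp_pos: [0.5396, -0.3139, 0.1415]
tool_rot: [-0.001, 1.0, 0.024, -0.001]
contact_force: [0.2, 0.1, 1.0]
gripper_width: 0.446
gripper_force: 0.0
```

```bash
python3 - <<'E'
from h import *
w=grab('wrist','wrist2');s=arm.observe();print(s['tcp_pos'],s['q'].round(2),np.round(w['world_from_camera'],3))
print(proj(w,np.array([.589,-.3184,.04])),proj(w,np.array([.497,-.323,.04])))
E
```

```text
[ 0.54051939 -0.31341898  0.14300371] [ 0.33  0.91  0.33  1.4  -0.34  0.88 -0.77] [[ 0.048 -0.952 -0.302  0.617]
 [-0.999 -0.046 -0.014 -0.309]
 [-0.     0.302 -0.953  0.284]
 [ 0.     0.     0.     1.   ]]
[292.39145459 153.24045876] [291.51768638 254.14639625]
```

View pics/wrist2.png

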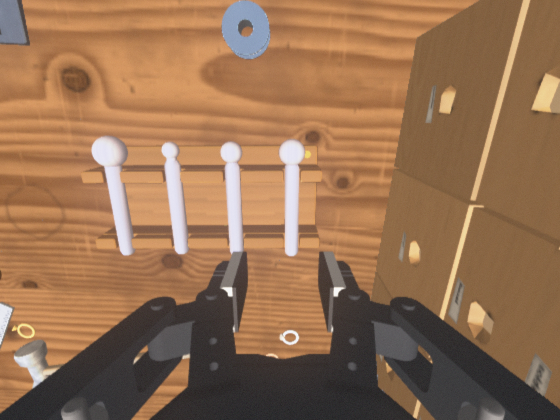

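The ball at (292,152) and the butt at (291.5,252) match my predictions, so I'll descend.

>>> jog_arm:
  rows: [-0.008,0.024,0,0,0,0,0.1,0,0,0.05,0,0,0,0.1,0,0,0.05,0,0,0,0.1,0,0,0.05,0,0,0,0.1,0,0,0.05,0,0,0,0.1,0,0,0,0,0,0,0.1,0,0,0,0,0,0,0.1]

```text
time_s: 3.6
tcp_pos: [0.5386, -0.321, 0.0835]
tool_rot: [0.0, 1.0, 0.024, 0.0]
contact_force: [-0.6, 0.4, 1.3]
gripper_width: 0.45
gripper_force: 0.0
```

>>> jog_arm:
  rows: [0,0,0.05,0,0,0,0.1,0,0,0.05,0,0,0,0.1,0,0,0.05,0,0,0,0.1,0,0,0.05,0,0,0,0.1,0,0,0.005,0,0,0,0.1,0,0,0,0,0,0,0.1,0,0,0,0,0,0,0.1]

```text
time_s: 4.18
tcp_pos: [0.5388, -0.3215, 0.0225]
tool_rot: [0.001, 1.0, 0.024, 0.001]
contact_force: [-0.2, -0.9, 0.5]
gripper_width: 0.453
gripper_force: 0.0
```

>>> jog_arm:
  rows: [0,0,0,0,0,0,1,0,0,0,0,0,0,1,0,0,0,0,0,0,1,0,0,0,0,0,0,1,0,0,0,0,0,0,1,0,0,0,0,0,0,1,0,0,0,0,0,0,1,0,0,0,0,0,0,1]
  newtons: 60

```text
time_s: 4.85
tcp_pos: [0.5386, -0.3213, 0.022]
tool_rot: [0.0, 1.0, 0.024, 0.001]
contact_force: [-2.2, 1.6, 9.7]
gripper_width: 0.126
gripper_force: 58.5
```

>>> jog_arm:
  rows: [0,0,-0.02,0,0,0,1,0,0,-0.04,0,0,0,1,0,0,-0.06,0,0,0,1,0,0,-0.08,0,0,0,1,0,0,-0.08,0,0,0,1,0,0,-0.08,0,0,0,1,0,0,-0.08,0,0,0,1,0,0,-0.08,0,0,0,1,0,0,-0.05,0,0,0,1,0,0,0,0,0,0,1]

```text
time_s: 5.68
tcp_pos: [0.5389, -0.3219, 0.1962]
tool_rot: [0.001, 1.0, 0.023, 0.002]
contact_force: [-0.3, -0.1, -0.7]
gripper_width: 0.128
gripper_force: 58.6
```

```bash
python3 - <<'E'
from h import *
w=grab('wrist','wrist3');grab('scene','scene3');s=arm.observe();print(s['tcp_pos'],s['q'].round(2),s['contact_force'],s['gripper_force'],s['gripper_width'])
from scipy.spatial.transform import Rotation as R
T=R.from_quat(s['tool_rot'],scalar_first=True).as_matrix();g=s['tcp_pos']-.0187*T[:,2]
print(proj(w,g+.05*T[:,0]),proj(w,g-.042*T[:,0]))
# goal: punch frame -> tool: x=punch x, z=-punch z
yaw=np.radians(18);v=np.array([-np.cos(yaw)*np.cos(np.radians(25)),-np.sin(yaw)*np.cos(np.radians(25)),np.sin(np.radians(25))])
x=-v;y=np.cross([0,0,-1],x);y/=np.linalg.norm(y);z=np.cross(x,y);G=np.c_[x,y,z]
L=np.array([.576,.0552,.14]);P=L+.11*v+.0187*z
print('goal tcp',P,'\n',G.round(3),'rel rotvec share',R.from_matrix(T.T@G).as_rotvec()/np.pi)
E
```

```text
[ 0.53814367 -0.32107617  0.19269697] [ 0.33  0.86  0.35  1.34 -0.32  1.   -0.78] [-0.39336106  0.39735765 -1.70074138] 58.64551484584808 0.12764123806334532
[283.63771919 183.79684125] [283.39504423 350.67513609]
goal tcp [0.47366935 0.02195075 0.16954005] 
 [[ 0.862  0.309 -0.402]
 [ 0.28  -0.951 -0.131]
 [-0.423  0.    -0.906]] rel rotvec share [-0.01837375 -0.13828767 -0.08368861]
```

View pics/wrist3.png

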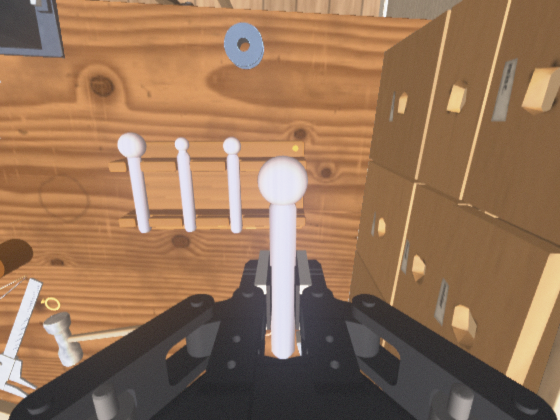

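The punch is held straight: the ball at (283,182) is within 2 px of the prediction. I'll carry it to a standoff point out along the viewing axis.

>>> jog_arm:
  rows: [-0.028,-0.03,0,0,0,0,1,-0.028,-0.06,0,0,0,0,1,-0.028,-0.08,0,0,0,0,1,-0.028,-0.1,0,0,0,0,1,-0.028,-0.1,0,0,0,0,1,-0.028,-0.1,0,0,0,0,1,-0.028,-0.1,0,0,0,0,1,-0.028,-0.1,0,0,0,0,1,-0.028,-0.1,0,0,0,0,1,-0.028,-0.1,0,0,0,0,1]

```text
time_s: 6.62
tcp_pos: [0.4408, -0.0631, 0.1915]
tool_rot: [-0.0, 1.0, 0.023, -0.001]
contact_force: [1.7, 0.0, -1.5]
gripper_width: 0.127
gripper_force: 58.6
```

>>> jog_arm:
  rows: [-0.028,-0.09,0,0,0,0,1,-0.028,-0.07,0,0,0,0,1,0,-0.05,0,0,0,0,1,0,-0.02,0,0,0,0,1,0,0,0,0,0,0,1,0,0,0,0,0,0,1]

```text
time_s: 7.12
tcp_pos: [0.422, 0.0032, 0.1917]
tool_rot: [0.0, 1.0, 0.023, -0.0]
contact_force: [0.2, -0.0, 0.6]
gripper_width: 0.126
gripper_force: 58.7
```

>>> jog_arm:
  rows: [0,0,0,-0.0018,-0.0138,-0.0084,1,0,0,0,-0.0018,-0.0138,-0.0084,1,0,0,0,-0.0018,-0.0138,-0.0084,1,0,0,0,-0.0018,-0.0138,-0.0084,1,0,0,0,-0.0018,-0.0138,-0.0084,1,0,0,0,-0.0018,-0.0138,-0.0084,1,0,0,0,-0.0018,-0.0138,-0.0084,1,0,0,0,-0.0018,-0.0138,-0.0084,1,0,0,0,-0.0018,-0.0138,-0.0084,1,0,0,0,-0.0018,-0.0138,-0.0084,1]

```text
time_s: 7.95
tcp_pos: [0.4221, 0.0024, 0.1918]
tool_rot: [0.033, 0.964, 0.153, -0.215]
contact_force: [-1.4, 0.5, -0.1]
gripper_width: 0.128
gripper_force: 58.6
```

```bash
cat > rem.py <<'E'
from h import *
from scipy.spatial.transform import Rotation as R
s=arm.observe();T=R.from_quat(s['tool_rot'],scalar_first=True).as_matrix()
yaw=np.radians(18);v=np.array([-np.cos(yaw)*np.cos(np.radians(25)),-np.sin(yaw)*np.cos(np.radians(25)),np.sin(np.radians(25))])
x=-v;y=np.cross([0,0,-1],x);y/=np.linalg.norm(y);z=np.cross(x,y);G=np.c_[x,y,z]
L=np.array([.576,.0552,.14]);P=L+.11*v+.0187*z
print(s['time_s'],s['tcp_pos'],s['q'].round(2),s['gripper_force'])
print('shift share',T.T@(P-s['tcp_pos'])/.3,'rot',R.from_matrix(T.T@G).as_rotvec()/np.pi)
w=grab('wrist','w%d'%(100*s['time_s']));g=s['tcp_pos']-.0187*T[:,2]
print('ball px',proj(w,g+.05*T[:,0]),'lens px',proj(w,L))
E
python3 rem.py
```

```text
7.95 [0.42212149 0.00237593 0.19176645] [-0.35  0.8   0.43  1.68 -0.18  1.14 -1.13] 58.64746570587158
shift share [ 0.19767675 -0.00882113 -0.01080944] rot [-0.00052253  0.00062229  0.00024955]
ball px [285.00386862 184.08435535] lens px [ 277.49307026 -200.72887566]
```

>>> jog_arm:
  rows: [0,-0.009,-0.011,0,0,0,1,0.02,0,0,0,0,0,1,0.03,0,0,0,0,0,1,0.03,0,0,0,0,0,1,0.03,0,0,0,0,0,1,0.03,0,0,0,0,0,1,0.03,0,0,0,0,0,1,0.02,0,0,0,0,0,1,0.008,0,0,0,0,0,1,0,0,0,0,0,0,1]

```text
time_s: 8.83
tcp_pos: [0.4738, 0.0234, 0.1696]
tool_rot: [0.033, 0.964, 0.153, -0.214]
contact_force: [0.1, -0.3, -1.3]
gripper_width: 0.128
gripper_force: 58.6
```

>>> jog_arm:
  rows: [0,0,0,0,0,0,1,0,0,0,0,0,0,1,0,0,0,0,0,0,1]

```text
time_s: 9.08
tcp_pos: [0.4735, 0.0234, 0.17]
tool_rot: [0.033, 0.964, 0.153, -0.214]
contact_force: [0.1, -0.5, -0.1]
gripper_width: 0.128
gripper_force: 58.6
```

```bash
python3 rem.py; python3 - <<'E'
from h import *
a=grab('scene','scene4');b=grab('side','side4')
F=np.array([.5242,.0384,.1654])
print(proj(a,F),proj(b,F))
A=cv2.resize(a['color'][120:260,130:270],(560,560),interpolation=2)[:,:,::-1]
B=cv2.resize(b['color'][170:300,290:350],(240,520),interpolation=2)[:,:,::-1]
B=np.vstack([B,np.zeros((40,240,3),np.uint8)])
cv2.imwrite('pics/c4.png',np.hstack([A,B]))
E
```

```text
9.0833 [0.47349107 0.02342532 0.17002662] [-0.35  0.9   0.41  1.5  -0.21  1.23 -1.16] 58.646278381347656
shift share [-0.00018645  0.00486077  0.00186581] rot [-0.00046174 -0.00023383  0.00040249]
ball px [284.91983302 184.07198765] lens px [289.44355914  27.48760992]
[206.9090852  185.82679004] [347.29622031 195.41350307]
```

View pics/c4.png

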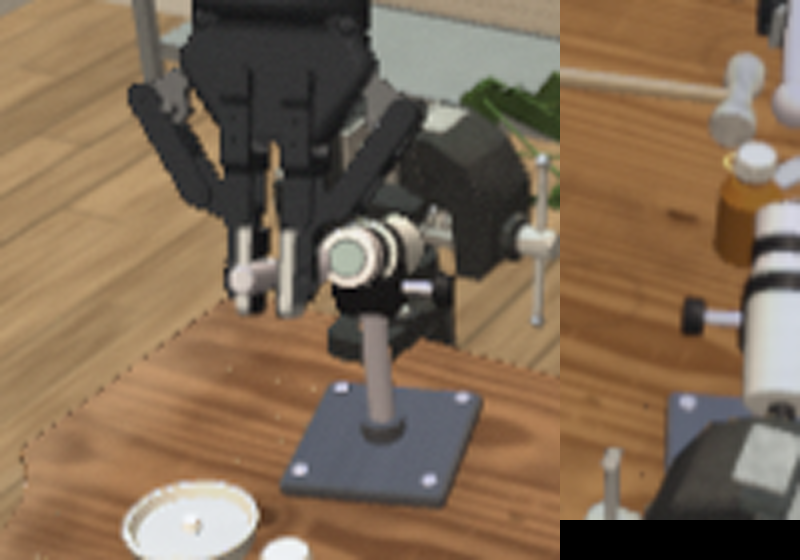

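The punch hangs in front of the lens. In the side view its ball is near (347,195), as predicted. I'll check the tube axis numerically before handing in.

```bash
ls pics/w9*.pkl; python3 - <<'E'
from h import *
import glob
yaw=np.radians(18);c,s=np.cos(np.radians(25)),np.sin(np.radians(25));v=np.array([-np.cos(yaw)*c,-np.sin(yaw)*c,s]);L=np.array([.576,.0552,.14])
for n,tag,win in(('side','side4',(325,380)),('wrist',sorted(glob.glob('pics/w90*.pkl'))[-1][5:-4],(240,340))):
    d=ld(tag);im=d['color'];hsv=cv2.cvtColor(im,cv2.COLOR_RGB2HSV);m=(hsv[...,1]<45)&(hsv[...,2]>150)
    print(n)
    for t in(.06,.035,.02,.0,-.01,-.03,-.05,-.07,-.085):
        p=proj(d,L+t*v);r=int(round(p[1]))
        if 0<=r<420:
            k=np.where(m[r,win[0]:win[1]])[0]+win[0]
            print(t,p.round(1),(k.min(),k.max(),(k.min()+k.max())/2,len(k)) if len(k) else None)
E
```

```text
pics/w908.pkl
side
0.06 [347.3 195.5] (np.int64(331), np.int64(379), np.float64(355.0), 27)
0.035 [346.9 207.1] (np.int64(335), np.int64(363), np.float64(349.0), 19)
0.02 [346.7 214.3] (np.int64(343), np.int64(350), np.float64(346.5), 8)
0.0 [346.4 224. ] (np.int64(340), np.int64(353), np.float64(346.5), 14)
-0.01 [346.3 228.9] (np.int64(353), np.int64(353), np.float64(353.0), 1)
-0.03 [346. 239.] None
-0.05 [345.7 249.4] (np.int64(327), np.int64(379), np.float64(353.0), 45)
-0.07 [345.4 259.9] (np.int64(337), np.int64(379), np.float64(358.0), 37)
-0.085 [345.1 268. ] (np.int64(336), np.int64(379), np.float64(357.5), 25)
wrist
0.06 [288.3 183.9] (np.int64(258), np.int64(306), np.float64(282.0), 49)
0.035 [288.7 124.4] None
0.02 [289.  85.] None
0.0 [289.4  27.5] (np.int64(254), np.int64(321), np.float64(287.5), 60)
```

>>> jog_arm:
  rows: [0,0.006,0.002,0,0,0,1,0,0,0,0,0,0,1,0,0,0,0,0,0,1,0,0,0,0,0,0,1,0,0,0,0,0,0,1,0,0,0,0,0,0,1,0,0,0,0,0,0,1,0,0,0,0,0,0,1]

```text
time_s: 9.9
tcp_pos: [0.4739, 0.0217, 0.1692]
tool_rot: [0.033, 0.964, 0.153, -0.214]
contact_force: [-0.6, -0.0, -0.5]
gripper_width: 0.127
gripper_force: 58.6
```

```bash
python3 -c "
from cell import arm,order
s=arm.observe();print(s['tcp_pos'],s['gripper_force'],abs(s['joint_velocities']).max());print(order.hand_in())"
```

```text
[0.47391744 0.02170805 0.16922477] 58.64643573760986 0.0029480804159913066
the job is handed in; nothing more can be done
None
```

I handed the job in at about 10 s with the 22 mm punch held still, its ball facing the lens on the viewing axis and, by my measurements, within a few millimetres of the focus point; the hand-in returned no verdict.

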